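Shut the loaded curing drawers and start the cure

ROBOT

A 7-joint arm with a two-finger parallel gripper is mounted at the origin on the work surface. World frame = base frame: x ahead of the robot, y to its left, z up, the work surface at z = 0. Lengths are in m, angles in rad, forces in N, time in s.
With the tool pointing down it reaches from about 0.4 to 0.925 m from the base axis. Payload 4.1 kg.
Tool frame: the origin (TCP) lies midway between the tips of the shut fingers; the grasp point (between the pads) lies 19 mm behind it; z points along the fingers, y is the line along which they close (so a half turn about z gives the same grasp; the last joint's range is limited). The gripper opens to 85 mm and grips with 20 to 120 N. Pads are 22 mm wide; open, the fingers measure 114 mm over their backs; the gripper's body (76 mm by 85 mm) begins 54 mm behind the grasp point. The pads swing forward as they close: fully open they stand 13 mm farther back than shut.
Start: joints at [-1.229, 0.398, 0.045, 1.537, -0.019, 1.207, -0.051], TCP at [0.277, 0.588, 0.231] pointing down, gripper open.
Joint ranges: [-2.82, 2.82], [-0.49, 2.23], [-1.37, 1.46], [0, 2.46], [-1.36, 4.5], [0.23, 2], [-2.94, 2.94]. Speed limits (rad/s): [2.57, 2.57, 3.14, 3.14, 3.14, 3.14, 3.14].

INTERFACE

Orientations are given as [roll, pitch, yaw] about the fixed x, y, z axes, in that order (R = Rz(yaw) Ry(pitch) Rx(roll)).
In Python, from rig import r gives the robot as it stands.
- The arm moves only by the tool carry_out, never from a script. Its argument "rows" is text: rows parted by semicolons, each of 7 numbers parted by spaces: the finger opening in cm, from 0 to 8.54, then the shift along the world's x, y, z in cm, then the turn, a rotation vector about the world's x, y, z in rad. A call has 1 to 10 rows; each row shifts and turns the commanded pose from where the row before left it; what a row does not reach is not made up. A row lasts 1/10 s, in which the tool goes at most 50 mm and 8.59 degrees, less where a joint would pass 70% of its speed; a pose out of reach is approached as far as the arm can. A call is refused whole if a number of a shift passes 5 or a number of a turn 0.15, either way. A call with a gripper value outside its range is refused whole. The fingers move at their own pace and stop on an object; the grip force is fixed at half the most. Time passes only in rows, so rows that do not move let the fingers close. It gives the time, the measured TCP pose, the force, the opening and the grip force at its end, in the units of the state.
- r.read_state(): the state, without advancing time (a new reading comes with each control period).
- r.camera(name): name is "side" or "top"; returns a dict with "pixels" (420x560x3 uint8, red, green, blue), "range_z" (420x560 float32, m along the optical axis (not along the pixel's ray), 0 where there is no reading), "camera_matrix" (3x3 intrinsics, pixels), "R" (3x3) and "t" (3): a world point X has camera coordinates R X + t. Camera axes: x right, y down, z forward; pixel columns grow to the right and rows downward; lengths in m; the calibration is good to about 2 mm. A picture is of the moment at which its call begins.
- r.sign_off(): hands the job in; it is judged then, once.
The state is a dict: "clock": time; "joint_pos": joint angles; "joint_velocities": joint speeds; "joint_efforts": joint torques, N m; "position": TCP position; "tcp_rot": TCP orientation; "wrist_force": force on the tool from outside, world axes, zero at the start; "ft_torque": the same for the moment, N m; "finger_gap": finger opening in m; "grasp_force": force on a finger pad.
Only numpy, scipy, OpenCV 4.12 (cv2) and the standard library are available. Lean on these libraries where they do the work, as an engineer would, in place of code of your own. Each camera call takes 0.05 s, during which the arm holds its last target. There are 200 camera calls.

TASK

Two freshly coated circuit boards lie in the open drawers of the low UV curing unit. With your fingertips gently push both drawers fully shut without touching the boards, then press the green start key right down and let it go. Leave the red stop key alone and everything else on the bench where it is.

Things in the scene. Friction and masses are not known exactly. Their poses are not given: they have to be found in the camera images.
- unit: UV curing unit, a low grey steel case fixed to the bench: 270 deep (its x), 380 wide (its y), 112 high, with two amber windows in its flat top. Origin: centre of its underside, on the bench. Its x axis points from the drawer side to the back, z up; the drawers slide out along its -x, towards the robot. The front face of the case is at x = -135 mm.
- drawer_left (a joint): opening of the left (+y) drawer in m: 0 = fully shut against its end stop, at most 0.13; starts 0.06 to 0.11 open. It slides with a dry friction of about 2.5 N, weighs 0.7 kg, has no catch or spring and stays where it is left. Its front is a white panel 178 wide, 10 thick, from 18 to 86 mm above the bench, which closes against the case's front face.
- drawer_right (a joint): opening of the right (-y) drawer, same as the left one.
- pull_left (a point): middle of the outer (-x) edge of the left drawer's dark metal pull, a bar 178 wide and 8 high along the top edge of the drawer front, standing out 14 mm from it; moves with the drawer, axes as the unit's. 82 mm above the bench; with the drawer shut it is at x = -0.159, y = +0.0925 in the unit's frame.
- pull_right (a point): the same point on the right drawer (y = -0.0925 in the unit's frame).
- tray_left (a point): centre of the floor of the left drawer's aluminium tray (200 deep, 156 wide, side walls 14 mm above the floor), 30 mm above the bench, moving with the drawer.
- tray_right (a point): the same point in the right drawer.
- board_left: loose green circuit board 66 x 90 mm, 4 mm thick with parts up to 13 mm high, lying in the left drawer, coated and not to be touched. Origin: centre of its underside.
- board_right: the same kind of board, in the right drawer.
- start_key (a joint): travel of the green start key in m: 0 = up, 0.006 = fully down. Spring-loaded: starts to move at 1.5 N, 5 N fully down, comes back up when let go.
- start_key_top (a point): centre of the top of the green round start key, 28 mm across, on the unit's top near its front edge, 126 mm above the bench (14 mm above the case's top); moves with the key, which is pressed straight down. It stands in a grey collar 44 mm across whose rim is 10 mm lower.
- stop_key (a joint): travel of the red stop key (same make), 95 mm to the right (-y) of the start key along the unit's front; leave alone.
- solder_spool: orange solder spool, 54 across, 45 high, standing on the bench close to the left side of the unit; origin under its centre
- tip_cleaner: blue soldering-tip cleaner with brass wool, 72 across, 45 high; origin under its centre
- flux_bottle: amber bottle 48 across, 110 high; origin under its centre
- multimeter: yellow and black multimeter lying flat, 185 (its x) x 90 x 49 mm; origin under its centre
- side_cutters: blue-handled side cutters lying flat, 125 (its x) x 60 x 14 mm; origin at the pivot
- tweezers: dark steel tweezers lying flat, 115 (its x) x 20 x 9 mm; origin under the centre
- tape_reel: black component tape reel lying flat, 90 across, 12 high; origin under its centre
Not all that is in view belongs to the job. What is shaped like the board_right but orange is not meant.

How it is judged:
On the way, in this order (a step that is already met when the one before it is completed fails the run):
1. both drawers pushed fully shut (value of joint each of drawer_left, drawer_right below 0.004 m), for 0.2 s.
2. with both drawers shut, the green start key pressed right down (all of step 1 and value of joint start_key above 0.0045 m), for 0.05 s.
At the end, for the whole second after the job is handed in: Both drawers are shut to within 4 mm, the start key is up again, and both boards lie flat and still in their own trays (all of step 1 and value of joint start_key below 0.0015 m and horizontal distance between board_left and tray_left below 0.075 m and z of board_left in the frame of tray_left below 0.006 m and angle between each of board_left, board_right's own z axis and vertical below 0.1 rad and linear speed of each of board_left, board_right below 0.02 m/s and horizontal distance between board_right and tray_right below 0.075 m and z of board_right in the frame of tray_right below 0.006 m); the robot touches nothing.
It fails at once if a coated board is touched by the robot, or lifted more than 20 mm off its tray (contact force between any of the fingers, the arm and board_left above 0.3 N or contact force between any of the fingers, the arm and board_right above 0.3 N or z of board_left in the frame of tray_left above 0.02 m or z of board_right in the frame of tray_right above 0.02 m).
It fails at once if a drawer is slammed (moves in faster than 0.4 m/s) (velocity of joint any of drawer_left, drawer_right below -0.4 m/s).
It fails at once if the start key is pressed while a drawer is still open (value of joint start_key above 0.003 m and value of joint any of drawer_left, drawer_right above 0.006 m).
It fails at once if the red stop key is pressed (value of joint stop_key above 0.003 m).
It fails at once if something else on the bench is moved more than 20 mm or picked up (distance of any of solder_spool, tip_cleaner, flux_bottle, multimeter, side_cutters, tweezers, tape_reel from where it was at the start of the episode above 0.02 m).
It also fails if it takes over 53 s, if anything falls off the work surface, if the arm or the gripper's body presses on something with over 40 N, if the wrist force passes 120 N, or if a joint passes its speed limit or range.

## Working session

There is one attempt and no reset: what is moved stays moved. The work goes in short steps, Python scripts to look and compute and a tool call to move; the robot and the scene stay as the last step left them, time stands still between calls to the robot, and variables do not carry over. Pictures are saved under pics/ and viewed, at most 10 in all, crops included, and the job is handed in when it is done.

Besides the shell and the picture viewer there is one more tool, called after "Call:" by a JSON object that holds its "fn" and its "kwargs". carry_out: Moves the arm, as the interface text tells. Its arguments: {"type":"object","properties":{"rows":{"type":"string"}},"required":["rows"]}

```bash
mkdir -p pics
cat > h.py <<'E'
import numpy as np, cv2
from rig import r
def snap(n,f):
    c=r.camera(n); cv2.imwrite(f'pics/{f}.png',c['pixels'][:,:,::-1]); np.savez(f'{f}.npz',**c); return c
def world(c):
    K=c['camera_matrix'];z=c['range_z'];v,u=np.mgrid[:z.shape[0],:z.shape[1]]
    P=np.stack([(u-K[0,2])/K[0,0]*z,(v-K[1,2])/K[1,1]*z,z],-1)
    return (P-c['t'])@c['R']
E
python3 - <<'E'
from h import *
for n in('top','side'):
    c=snap(n,n+'0'); print(n,-c['R'].T@c['t'])
s=r.read_state();print(s)
E
```

```text
top [0.44030441 0.00680177 1.3370999 ]
side [-0.03395286 -0.85324068  0.89392333]
{'clock': 0.1, 'joint_pos': array([-1.2289952 ,  0.39910159,  0.04502841,  1.53773294, -0.01871623,
        1.20688636, -0.05069678]), 'joint_velocities': array([ 0.00020663, -0.00185766,  0.00122422, -0.00410946, -0.0002376 ,
       -0.00108251, -0.00047058]), 'joint_efforts': array([ 3.65122294e-03, -4.76264656e+01,  1.37036942e+00, -2.54947525e+01,
        1.19734064e-02,  5.07366858e-03, -8.75661783e-06]), 'position': array([0.27706293, 0.58738077, 0.23038717]), 'tcp_rot': array([-3.13988885e+00,  1.00050866e-04,  2.70090872e+00]), 'wrist_force': array([-0.14052766, -1.09982747,  0.3671266 ]), 'ft_torque': array([ 0.00074249, -0.02940933,  0.00184385]), 'grasp_force': 0.0, 'finger_gap': 0.0854806886731914}
```

View pics/top0.png

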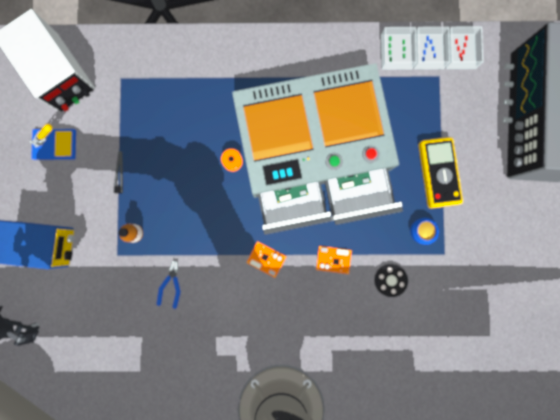

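View pics/side0.png

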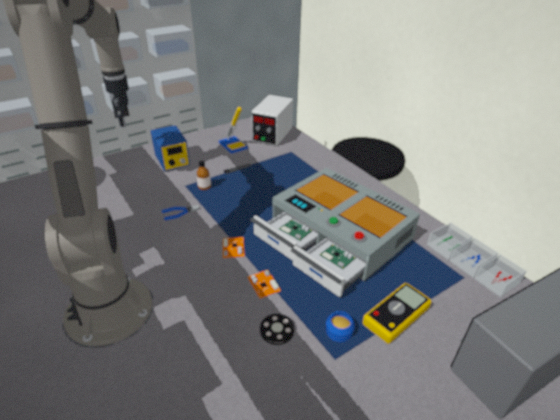

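The top view shows the unit turned slightly, with the start key at (334,160), the stop key at (371,153), the pulls at rows 207–228 and the solder spool at (231,160). The side view confirms this: both drawers are open and orange decoy boards lie in front of them.

```bash
cat > m.py <<'E'
from h import *
def blob(c,W,lo,hi,zlo,zhi):
    h=cv2.cvtColor(c['pixels'],cv2.COLOR_RGB2HSV)
    m=cv2.inRange(h,lo,hi)>0; m&=(W[...,2]>zlo)&(W[...,2]<zhi)&(W[...,0]>.3)&(W[...,0]<1)&(abs(W[...,1])<.4)
    n,l,s,ce=cv2.connectedComponentsWithStats(m.astype('uint8'))
    for i in range(1,n):
        if s[i,4]>25: print(lo,s[i,4],ce[i].round(),np.median(W[l==i],0).round(4))
def keys(c,W):
    blob(c,W,(50,120,60),(85,255,255),.10,.15); blob(c,W,(170,120,60),(180,255,255),.1,.15);blob(c,W,(0,180,60),(5,255,255),.1,.15)
if __name__=='__main__':
  for n in('top','side'):
    c=dict(np.load(n+'0.npz'));W=world(c);print(n);keys(c,W)
    # case top plane
    m=(abs(W[...,2]-.112)<.006)&(W[...,0]>.4)&(W[...,0]<1)&(abs(W[...,1])<.35)
    k,l,s,ce=cv2.connectedComponentsWithStats(m.astype('uint8'));i=1+s[1:,4].argmax()
    print('case',s[i,4],np.median(W[l==i],0)); b=cv2.minAreaRect((W[l==i][:,:2]*1000).astype('float32'));print(b)
    if n=='top': print(cv2.boxPoints(b))
    # pulls
    m=(W[...,2]>.07)&(W[...,2]<.094)&(W[...,0]>.35)&(W[...,0]<.75)&(abs(W[...,1])<.35)
    k,l,s,ce=cv2.connectedComponentsWithStats(m.astype('uint8'))
    for i in range(1,k):
        if s[i,4]>60:
            p=W[l==i]; print('pull',s[i],p.mean(0).round(4)); print(cv2.boxPoints(cv2.minAreaRect((p[:,:2]*1000).astype('float32'))).round().tolist())
E
python3 m.py
```

```text
top
(50, 120, 60) 80 [334. 160.] [ 0.6489 -0.137   0.1258]
(0, 180, 60) 65 [371. 153.] [ 0.6675 -0.2301  0.1259]
case 14226 [ 0.73616555 -0.08645151  0.11095356]
((737.798583984375, -89.68833923339844), (271.9536437988281, 380.9339904785156), 11.189921379089355)
[[ 567.44446    70.76984 ]
 [ 641.36914  -302.92233 ]
 [ 908.1527   -250.14651 ]
 [ 834.228     123.545654]]
pull [333 202  70  22 652] [ 0.519  -0.2265  0.0856]
[[490.0, -142.0], [525.0, -317.0], [548.0, -313.0], [513.0, -137.0]]
pull [262 212  70  22 639] [ 0.4941 -0.0428  0.0858]
[[465.0, 41.0], [500.0, -133.0], [523.0, -128.0], [489.0, 46.0]]
side
(50, 120, 60) 41 [333. 220.] [ 0.6461 -0.1419  0.1251]
(0, 180, 60) 34 [359. 235.] [ 0.6628 -0.2355  0.1263]
case 6177 [ 0.7302374  -0.10926078  0.11172345]
((735.9168090820312, -88.23365783691406), (275.9971923828125, 383.9054870605469), 11.454076766967773)
pull [283 208 107  58 276] [ 0.6462 -0.2102  0.0862]
[[485.0, -28.0], [656.0, -332.0], [750.0, -280.0], [579.0, 24.0]]
pull [250 216  94  68 855] [ 0.5069 -0.153   0.0855]
[[464.0, 44.0], [514.0, -317.0], [548.0, -312.0], [499.0, 49.0]]
```

Call:
{"fn": "carry_out", "kwargs": {"rows": "0 2.1 -4 0 0 0 0.08;0 2.1 -4 0 0 0 0.08;0 2.1 -4 0 0 0 0.08;0 2.1 -4 0 0 0 0.08;0 2.1 -4 0 0 0 0.08;0 2.1 -4 0 0 0 0.08;0 2.1 -4 0 0 0 0.08;0 2.1 -4 0 0 0 0.08;0 0 0 0 0 0 0"}}

```text
clock: 1.0
position: [0.4487, 0.2601, 0.2312]
tcp_rot: [-3.138, 0.001, -2.953]
wrist_force: [0.5, 0.8, -0.5]
finger_gap: 0.0001
grasp_force: 0.0
```

Call:
{"fn": "carry_out", "kwargs": {"rows": "0 0 -4 -0.9 0 0 0;0 0 -4 -0.9 0 0 0;0 0 -4 -0.9 0 0 0;0 0 -4 -0.9 0 0 0;0 0 -4 -0.9 0 0 0;0 0 -4 -0.9 0 0 0;0 0 -4 -0.9 0 0 0;0 0 -4 -0.9 0 0 0;0 0 0 0 0 0 0;0 0 0 0 0 0 0"}}

```text
clock: 2.0
position: [0.4449, -0.0524, 0.159]
tcp_rot: [3.141, -0.001, -2.945]
wrist_force: [1.0, 0.8, 0.7]
finger_gap: -0.0
grasp_force: 0.0
```

Call:
{"fn": "carry_out", "kwargs": {"rows": "0 0 0 -2.4 0 0 0;0 0 0 -2.4 0 0 0;0 0 0 -2.4 0 0 0;0 0 0 -2.2 0 0 0;0 0 0 0 0 0 0;0 0.98 0.19 0 0 0 0;0 0.98 0.19 0 0 0 0;0 0 0 0 0 0 0"}}

```text
clock: 2.8
position: [0.4686, -0.0474, 0.0669]
tcp_rot: [-3.141, 0.005, -2.941]
wrist_force: [0.1, -1.3, 0.0]
finger_gap: 0.0002
grasp_force: 0.0
```

Run:
```python
from h import *
c=snap('side','side1');cv2.imwrite('pics/side1c.png',cv2.resize(c['pixels'][150:320,190:430,::-1],None,fx=3,fy=3))
```

```text
(no output)
```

View pics/side1c.png

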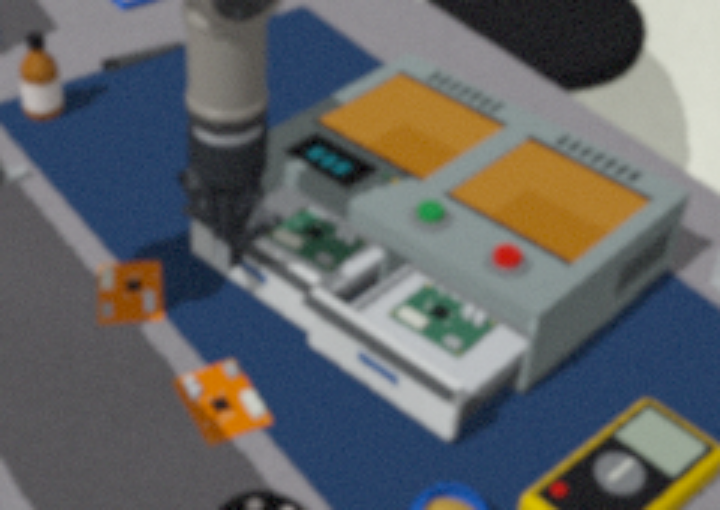

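The fingers are shut and stand just in front of the left pull, crop (230,250). Pushing gently.

Call:
{"fn": "carry_out", "kwargs": {"rows": "0 0.98 0.19 0 0 0 0;0 0.98 0.19 0 0 0 0;0 0.98 0.19 0 0 0 0;0 0.98 0.19 0 0 0 0;0 0.98 0.19 0 0 0 0;0 0.98 0.19 0 0 0 0;0 0.98 0.19 0 0 0 0"}}

```text
clock: 3.55
position: [0.5343, -0.0347, 0.0652]
tcp_rot: [3.141, -0.0, -2.942]
wrist_force: [-3.2, -0.1, 2.7]
finger_gap: -0.0003
grasp_force: 1.6
```

Call:
{"fn": "carry_out", "kwargs": {"rows": "0 0.39 0.08 0 0 0 0;0 0.39 0.08 0 0 0 0;0 0.39 0.08 0 0 0 0;0 0 0 0 0 0 0;0 0 0 0 0 0 0"}}

```text
clock: 4.05
position: [0.5461, -0.0325, 0.0655]
tcp_rot: [-3.141, 0.002, -2.942]
wrist_force: [-0.8, 0.3, 0.2]
finger_gap: 0.0001
grasp_force: 0.0
```

Keep going slowly until the force rises against the stop.

Call:
{"fn": "carry_out", "kwargs": {"rows": "0 0.29 0.06 0 0 0 0;0 0.29 0.06 0 0 0 0;0 0 0 0 0 0 0"}}

```text
clock: 4.35
position: [0.5515, -0.0315, 0.0654]
tcp_rot: [-3.141, 0.001, -2.942]
wrist_force: [-1.2, -2.2, 0.6]
finger_gap: 0.0001
grasp_force: 0.7
```

Call:
{"fn": "carry_out", "kwargs": {"rows": "0 0.2 0.04 0 0 0 0;0 0.2 0.04 0 0 0 0;0 0 0 0 0 0 0"}}

```text
clock: 4.65
position: [0.552, -0.0314, 0.0649]
tcp_rot: [3.14, -0.007, -2.943]
wrist_force: [-8.7, -0.8, 6.4]
finger_gap: -0.0001
grasp_force: 4.1
```

Left drawer is at its stop (8.7 N at x=0.552, where predicted). Back off and go to the right drawer.

Call:
{"fn": "carry_out", "kwargs": {"rows": "0 -3.9 -0.8 0 0 0 0;0 -3.9 -0.8 0 0 0 0;0 -3.9 -0.8 0 0 0 0;0 0 0 0 0 0 0;0 0.72 -3.63 0 0 0 0;0 0.72 -3.63 0 0 0 0;0 0.72 -3.63 0 0 0 0;0 0.72 -3.63 0 0 0 0;0 0.72 -3.63 0 0 0 0;0 0 0 0 0 0 0"}}

```text
clock: 5.65
position: [0.4762, -0.2428, 0.0664]
tcp_rot: [-3.135, 0.004, -2.949]
wrist_force: [-0.4, -0.4, -0.3]
finger_gap: 0.0
grasp_force: 0.0
```

Call:
{"fn": "carry_out", "kwargs": {"rows": "0 0.98 0.22 0 0 0 0;0 0.98 0.22 0 0 0 0;0 0.98 0.22 0 0 0 0;0 0.98 0.22 0 0 0 0;0 0.98 0.22 0 0 0 0;0 0.98 0.22 0 0 0 0;0 0.98 0.22 0 0 0 0;0 0.98 0.22 0 0 0 0;0 0.98 0.22 0 0 0 0;0 0.98 0.22 0 0 0 0"}}

```text
clock: 6.65
position: [0.5726, -0.2145, 0.0652]
tcp_rot: [-3.141, -0.0, -2.943]
wrist_force: [-2.8, -3.2, -0.8]
finger_gap: -0.0
grasp_force: 1.7
```

Call:
{"fn": "carry_out", "kwargs": {"rows": "0 0.39 0.08 0 0 0 0;0 0.39 0.08 0 0 0 0;0 0.29 0.06 0 0 0 0;0 0.2 0.04 0 0 0 0;0 0.2 0.04 0 0 0 0;0 0 0 0 0 0 0"}}

```text
clock: 7.25
position: [0.5872, -0.2109, 0.0654]
tcp_rot: [3.142, 0.001, -2.942]
wrist_force: [-1.4, -1.3, 0.6]
finger_gap: -0.0001
grasp_force: 0.7
```

Call:
{"fn": "carry_out", "kwargs": {"rows": "0 0.2 0.04 0 0 0 0;0 0.2 0.04 0 0 0 0;0 0.1 0.02 0 0 0 0;0 0 0 0 0 0 0"}}

```text
clock: 7.65
position: [0.5874, -0.2108, 0.0653]
tcp_rot: [3.138, -0.008, -2.944]
wrist_force: [-10.9, -1.8, 7.2]
finger_gap: -0.0002
grasp_force: 5.5
```

Right drawer is at its stop too. Back off, rise, and check.

Call:
{"fn": "carry_out", "kwargs": {"rows": "0 -3.9 -0.8 0 0 0 0;0 -3.9 -0.8 0 0 0 0;0 0 0 4 0 0 0;0 0 0 4 0 0 0;0 0 0 4 0 0 0;0 0 0 3 0 0 0;0 0 0 0 0 0 0;0 0 0 0 0 0 0"}}

```text
clock: 8.45
position: [0.5149, -0.2253, 0.2161]
tcp_rot: [3.142, 0.003, -2.941]
wrist_force: [0.4, 0.4, -0.8]
finger_gap: -0.0002
grasp_force: 0.0
```

Run:
```python
from h import *
from m import keys
for n in('top','side'):
    c=snap(n,n+'2');W=world(c);print(n);keys(c,W)
    if n=='top':A=c['pixels'][60:270,200:420]
    else:B=c['pixels'][140:320,200:440]
    if n=='top':
        t=np.radians(11.3);d=W[...,:2]-[.737,-.0895];ux=d@[np.cos(t),np.sin(t)];uy=d@[-np.sin(t),np.cos(t)]
        for y in(.0925,-.0925):
            m=(abs(uy-y)<.07)&(abs(W[...,2]-.086)<.006)&(ux<-.12)&(ux>-.3);print(m.sum(),np.percentile(ux[m],[2,50,98]))
f=lambda a:cv2.resize(a[:,:,::-1],(400,400*a.shape[0]//a.shape[1]))
A,B=f(A),f(B);h=max(len(A),len(B));p=lambda a:np.pad(a,((0,h-len(a)),(0,0),(0,0)))
cv2.imwrite('pics/c2.png',np.hstack([p(A),p(B)]))
```

```text
top
(50, 120, 60) 82 [334. 160.] [ 0.6485 -0.1371  0.1252]
(0, 180, 60) 62 [371. 153.] [ 0.6669 -0.2305  0.1258]
515 [-0.15832764 -0.146395   -0.13435911]
501 [-0.15860903 -0.14690154 -0.13518683]
side
(50, 120, 60) 47 [333. 220.] [ 0.6455 -0.1418  0.1262]
(0, 180, 60) 38 [359. 235.] [ 0.6642 -0.2356  0.1257]
```

View pics/c2.png

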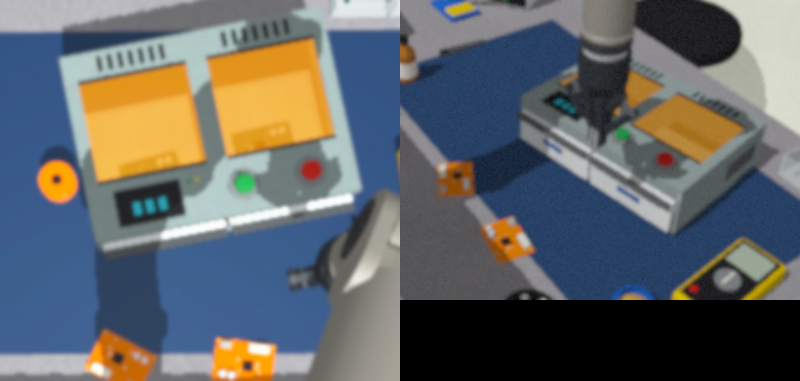

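Both drawers are shut (pull edge at unit x ≈ −0.159, left crop row ~225). The green key is at left crop (245,183) and world ≈ (0.648, −0.139, 0.126). Going above it.

Call:
{"fn": "carry_out", "kwargs": {"rows": "0 3.3 2.15 0 0 0 0;0 3.3 2.15 0 0 0 0;0 3.3 2.15 0 0 0 0;0 3.3 2.15 0 0 0 0;0 0 0 0 0 0 0;0 0 0 -3 0 0 0;0 0 0 -3 0 0 0;0 0 0 -1 0 0 0;0 0 0 0 0 0 0;0 0 0 0 0 0 0"}}

```text
clock: 9.55
position: [0.646, -0.1405, 0.146]
tcp_rot: [-3.141, 0.001, -2.943]
wrist_force: [-0.2, 0.0, -0.8]
finger_gap: -0.0
grasp_force: 0.0
```

Call:
{"fn": "carry_out", "kwargs": {"rows": "0 0 0 -1 0 0 0;0 0 0 -0.8 0 0 0;0 0 0 -0.3 0 0 0;0 0 0 -0.3 0 0 0;0 0 0 0 0 0 0"}}

```text
clock: 10.05
position: [0.6457, -0.1401, 0.1216]
tcp_rot: [3.141, -0.0, -2.942]
wrist_force: [-2.0, 0.5, 4.1]
finger_gap: 0.0002
grasp_force: 2.0
```

Call:
{"fn": "carry_out", "kwargs": {"rows": "0 0 0 -0.2 0 0 0;0 0 0 -0.1 0 0 0;0 0 0 0 0 0 0;0 0 0 0 0 0 0"}}

```text
clock: 10.45
position: [0.6457, -0.1401, 0.1201]
tcp_rot: [3.141, 0.0, -2.942]
wrist_force: [-3.7, 1.0, 10.4]
finger_gap: 0.0
grasp_force: 5.1
```

Key bottomed out (10 N at z = 0.120). Lift off.

Call:
{"fn": "carry_out", "kwargs": {"rows": "0 0 0 1 0 0 0;0 0 0 2 0 0 0;0 0 0 4 0 0 0;0 0 0 4 0 0 0;0 -4 -0.8 0 0 0 0;0 -4 -0.8 0 0 0 0;0 -4 -0.8 0 0 0 0;0 0 0 0 0 0 0;0 0 0 0 0 0 0"}}

```text
clock: 11.35
position: [0.5254, -0.1643, 0.2287]
tcp_rot: [3.141, 0.002, -2.943]
wrist_force: [0.5, 1.3, -0.9]
finger_gap: -0.0001
grasp_force: 0.0
```

Run:
```python
from h import *
from m import keys
c=snap('top','top3');W=world(c);keys(c,W)
t=np.radians(11.3);d=W[...,:2]-[.737,-.0895];ux=d@[np.cos(t),np.sin(t)];uy=d@[-np.sin(t),np.cos(t)]
for y in(.0925,-.0925):
    m=(abs(uy-y)<.07)&(abs(W[...,2]-.086)<.006)&(ux<-.12)&(ux>-.3);print(m.sum(),np.percentile(ux[m],[2,50,98]))
```

```text
(50, 120, 60) 75 [334. 161.] [ 0.6476 -0.137   0.1256]
(0, 180, 60) 63 [371. 153.] [ 0.668  -0.2303  0.1255]
509 [-0.15822273 -0.14646845 -0.13455974]
214 [-0.15856423 -0.14635257 -0.13501209]
```

Drawers are shut and the key is up again.

```bash
python3 -c "from rig import r; print(r.sign_off())"
```

```text
the job is handed in; nothing more can be done
None
```

I pushed both drawers shut against their stops, pressed the green start key right down and let it go. The last pictures showed the drawers shut and the key up, and I then handed the job in at about 11.4 s; the sign-off gave no verdict.

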